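# Clamp the package carrier in the bonder's workholder

### The arm

A 6-joint arm with a two-finger parallel gripper is mounted at the origin on the work surface. World frame = base frame: x ahead of the robot, y to its left, z up, the work surface at z = 0. Lengths are in m, angles in rad, forces in N, time in s.
With the tool pointing down it reaches from about 0.35 to 0.875 m from the base axis. Payload 15.5 kg.
Tool frame: the origin (TCP) lies at the very end of the fingers, on their centre line; the grasp point (between the pads) lies 19 mm behind it; z points along the fingers, y is the direction in which the jaws open and shut (so a half turn about z gives the same grasp; the last joint's range is limited). The gripper opens to 85 mm and grips with 20 to 120 N. Pads are 22 mm wide; open, the fingers measure 114 mm over their backs; the gripper's body (76 mm by 85 mm) begins 54 mm behind the grasp point. The pads swing forward as they close: fully open they stand 13 mm farther back than shut.
Start: joints at [-1.405, 0.494, 1.345, -0, 1.302, -0.096], TCP at [0.161, -0.604, 0.231] pointing down, gripper open.
Joint ranges: [-2.91, 2.91], [-0.82, 2.16], [0.22, 2.67], [-1.22, 4.37], [0.12, 2.79], [-3.08, 3.08]. Speed limits (rad/s): [1.89, 1.89, 2.57, 3.01, 3.01, 3.01].

### API

Orientations are given as a 3x3 rotation matrix whose columns are the frame's x, y, z axes.
In Python, from rig import env, viewer gives the robot as it stands.
- The arm moves only by the tool arm_command, never from a script. Its argument "plan" is a list that holds one entry, the list of rows, each a list of 7 numbers: the opening, from -1 (shut) to 1 (fully open), then the shift along the tool's x, y, z in mm, then the turn, a rotation vector about the tool's x, y, z in degrees. A call has 1 to 20 rows; each row shifts and turns the pose as measured when the row begins, along the tool's axes as they then stand; what a row does not reach is not made up. A row lasts 1/10 s, in which the tool goes at most 50 mm and 8.59 degrees, less where a joint would pass 70% of its speed; a pose out of reach is approached as far as the arm can. A call is refused whole if a number of a shift passes 50 or a number of a turn 8.59, either way. A call with a gripper value outside its range is refused whole. The fingers move at their own pace and stop on an object; "newtons" is the grip in N (left out, the last holds). Time passes only in rows, so rows that do not move let the fingers close. It gives the time, the measured TCP pose, the force and the opening at its end, in the units of the state.
- env.sense(): the state, without advancing time (a new reading comes with each control period).
- viewer.read_camera(name): name is "scene" or "top" or "wrist"; returns (picture, depth): 420x560x3 uint8, blue, green, red; 420x560 float32, m along the optical axis (not along the pixel's ray), 0 where there is no reading.
- viewer.calibration(name): a dict with "fovy" (degrees; the focal length in pixels is half the picture's height over the tangent of half this angle, whatever the lens; pixels are square), "cx", "cy" (the principal point, pixels), "k1" (the pictures are not rectified: a ray, as slopes to the right and down, at radius r is drawn at 1 + k1 r^2 times it, then the intrinsics apply), "world_to_cam" (4x4, takes a point from world to camera coordinates). Camera axes: x right, y up, looking along -z (the intrinsics and any distortion apply to the point x, -y, -z); pixel columns grow to the right and rows downward; lengths in m; the calibration is good to about 2 mm. A picture is of the moment at which its call begins: read the wrist's pose just before it. calibration takes no time and is no camera call; for the wrist camera it gives the pose at the moment of the call.
- env.hand_in(): hands the job in, once; it reports no verdict.
The state is a dict: "clock": time; "joint_pos": joint angles; "joint_vel": joint speeds; "tau": joint torques, N m; "tcp_pos": TCP position; "eef_rot": TCP orientation; "ft_force": force on the tool from outside, world axes, zero at the start; "ft_torque": the same for the moment, N m; "width": finger opening in m.
Only numpy, scipy, OpenCV 4.12 (cv2) and the standard library are available. Lean on these libraries where they do the work, as an engineer would, in place of code of your own. Each camera call takes 0.05 s, during which the arm holds its last target.

### The job

Clamp the carrier in the bonder's workholder: with the outside of a finger push the swing strap round over the carrier's bare end until it is home against its stop, then push the cam lever fully down so that the pad holds the carrier tight. Leave the carrier seated in its nest - it must not be lifted or shifted - and leave the wire spool, chip tray, solvent bottle and screwdriver where they are.

Things in the scene. Friction and masses are not known exactly. Their poses are not given: they have to be found in the camera images.
- workholder: Fixed fixture: aluminium base plate 170 (x) by 240 (y) by 12 mm; origin at the centre of its underside, z up. On it a dark heater block 76 by 136 mm (centre y +37 mm, top 32 mm above the bench) in which the carrier lies; the clamp post (flange 24 mm radius) on the vertical axis x 0, y -85 mm; a stop pin 10 mm thick, 76 mm high, at x +17.5, y -50 mm.
- swing (a joint): Turn of strap and cam lever together about the vertical post axis, rad. 0: strap points from the post to the workholder's -x; grows clockwise seen from above; 1.571: end of travel against the stop pin, strap points to the workholder's +y, over the carrier's bare end. Starts between -0.4 and 0.45. Light friction, 0.06 N m; stays where left.
- strap: Dark steel strap 24 mm wide, 14 mm thick; origin on the post axis at its underside (65 mm above the bench while loose), z up. Runs along its own -x to 100 mm from the axis. 80 mm out: a black pad 18 mm wide hangs 20 mm below the underside, a spindle end stands 8 mm above the top. Its -y side is the one to push as swing grows. The cam lowers it 4 mm, from 3 mm above the carrier on to it.
- strap_nose (a point): Point on the middle of the strap's top face, 88 mm from the post axis, 12 mm short of the strap's end; 79 mm above the bench while loose. Axes as strap.
- lever (a joint): Cam lever's angle about its level pin, rad. 0: raised, 70 degrees above level, leaning away from the strap's nose (to the strap's +x); 1.222: fully down, level, pointing straight away from the nose. Starts between 0 and 0.3. Friction 0.22 N m: about 3 N across the lever at its grip, a little more as the cam tightens; stays where left.
- cam_pin (a point): Centre of the cam lever's pin, on the post axis, 93 mm above the bench; the lever turns about it. x points along the level direction in which the lever comes down (opposite to the strap's nose), y along the pin.
- lever_pad (a point): Middle of the pushed face (up, and towards the strap's nose) of the lever's black end grip, which is 34 mm long, 22 wide, 10 thick. 70 mm along the lever from the pin and 5 mm off the centre line through the pin; the lever ends 87 mm from the pin. x points outward along the lever, z out of the pushed face.
- carrier: Loose aluminium plate 60 (x) by 120 (y) by 10 mm, 0.2 kg, lying in the heater block's nest between low rails with 1.5 mm of play; origin at the centre of its underside; top face 42 mm above the bench. Eight brass laser packages stand 3 mm high on it; its end towards the post, 36 mm long, is bare for the clamp pad.
- wire_spool: Bystander, loose: brass bonding-wire spool standing on a flange, 52 mm diameter, 27 mm high; origin at the centre of its underside.
- chip_tray: Bystander, loose: black stacked chip tray with steel clip, 57 by 51 by 26 mm; origin at the centre of its underside.
- solvent_bottle: Bystander, loose: white plastic bottle, 48 mm diameter, 105 mm high; origin at the centre of its underside.
- driver: Bystander, loose: screwdriver with black handle lying on the bench, 150 mm long; its x runs along it towards the tip.
Things that resemble listed ones, but are neither listed nor needed, are in the scene too. Of the things that look like the carrier, the middle-sized one is meant.

How it is judged:
By the outcome, as a careful person would: the job done as asked, in the order asked, and still so for the second after the job is handed in, with the robot touching nothing.
It also fails if it takes over 48 s, if anything falls off the work surface, if the arm or the gripper's body presses on something with over 40 N, if the wrist force passes 120 N, or if a joint passes its speed limit or range.

## Working session

There is one attempt and no reset: what is moved stays moved. The work goes in short steps, Python scripts to look and compute and a tool call to move; the robot and the scene stay as the last step left them, time stands still between calls to the robot, and variables do not carry over. Pictures are saved under pics/ and viewed, and the job is handed in when it is done.

Besides the shell and the picture viewer there is one more tool, called as name(argument=value, ...), one argument or row to a line, values as JSON. arm_command: Moves the arm, as the interface text tells. Its arguments: {"type":"object","properties":{"plan":{"type":"array"},"newtons":{"type":"number"}},"required":["plan"]}

```bash
ls; mkdir -p pics
cat > h.py <<'E'
import numpy as np, cv2
from rig import env, viewer
def f(c): return 210/np.tan(np.radians(c['fovy'])/2)
def ray(c,u,v):
    a=np.array([(u-c['cx'])/f(c),(v-c['cy'])/f(c)]);s=a.copy()
    for _ in range(30): s=a/(1+c['k1']*(s@s))
    M=np.array(c['world_to_cam']);R=M[:3,:3];t=M[:3,3]
    return -R.T@t, R.T@np.array([s[0],-s[1],-1.])
def onz(c,u,v,z):
    o,d=ray(c,u,v);return o+d*(z-o[2])/d[2]
def dep(c,u,v,D):
    o,d=ray(c,u,v);return o+d*D
def proj(c,p):
    M=np.array(c['world_to_cam']);q=M[:3,:3]@np.asarray(p)+M[:3,3]
    s=np.array([q[0],-q[1]])/-q[2];s=s*(1+c['k1']*(s@s));return s*f(c)+[c['cx'],c['cy']]
E
python3 - <<'E'
from h import *
np.set_printoptions(precision=4,suppress=True)
for n in ['scene','top','wrist']:
    c=viewer.calibration(n)
    p,d=viewer.read_camera(n)
    cv2.imwrite(f'pics/{n}0.png',p);np.save(f'pics/{n}0.npy',d)
    import pickle;pickle.dump(c,open(f'pics/{n}0.pkl','wb'))
    o,_=ray(c,280,210);print(n,c['fovy'],c['k1'],o,(d>0).mean())
s=env.sense();print(s)
E
```

```text
pics
scene 45.2941851767829 0.05127015332035849 [ 1.0191 -0.44    0.5549] 0.9960119047619047
top 52.018232783848546 0.027451266616065093 [0.5259 0.0809 0.8929] 0.9959736394557823
wrist 59.36020353472461 -0.09239107921815863 [ 0.2424 -0.5837  0.3736] 0.9959948979591837
{'clock': 0.15, 'joint_pos': array([-1.4055,  0.4941,  1.346 ,  0.    ,  1.3025, -0.0955]), 'joint_vel': array([-0.0001, -0.0036, -0.0028, -0.0007,  0.    , -0.0003]), 'tau': array([  0.0011, -88.2546, -38.4062,   0.    ,   0.0071,  -0.    ]), 'tcp_pos': array([ 0.1611, -0.6036,  0.2308]), 'eef_rot': array([[ 0.9662,  0.2578, -0.0001],
       [ 0.2578, -0.9662,  0.0009],
       [ 0.0001, -0.0009, -1.    ]]), 'ft_force': array([-0.0342,  0.1164, -0.4718]), 'ft_torque': array([-0.0526,  0.0497,  0.0162]), 'width': 0.0854849136759609}
```

View pics/scene0.png

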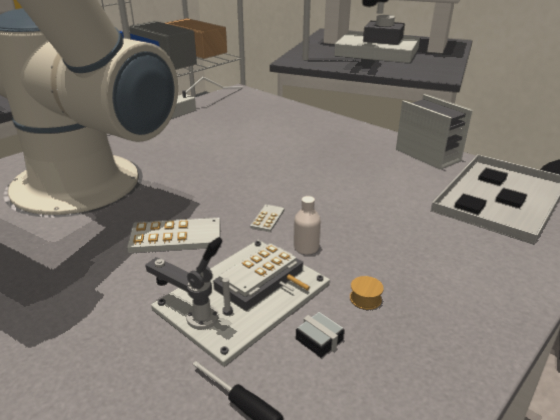

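View pics/top0.png

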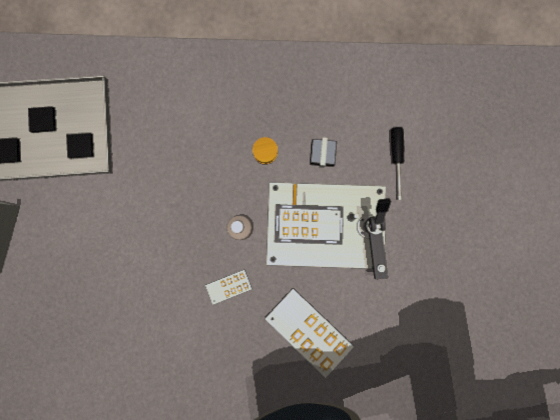

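The candidates for the carrier in the top view are the plate in the nest (310,224), a small plate (229,287) and a large one (309,333). The one in the nest is middle-sized. The strap runs from the post at about (375,225) to its end at (380,275), and the lever grip is near (384,206). I'll crop closer and measure.

Run:
```python
from h import *
import pickle
np.set_printoptions(precision=4,suppress=True)
p=cv2.imread('pics/top0.png');c=pickle.load(open('pics/top0.pkl','rb'));D=np.load('pics/top0.npy')
cv2.imwrite('pics/topcrop.png',cv2.resize(p[170:290,255:405],None,fx=5,fy=5,interpolation=cv2.INTER_CUBIC))
s=cv2.imread('pics/scene0.png')
cv2.imwrite('pics/scenecrop.png',cv2.resize(s[220:370,130:340],None,fx=3.8,fy=3.8,interpolation=cv2.INTER_CUBIC))
# height map
vs,us=np.mgrid[0:420,0:560]
P=np.array([dep(c,u,v,D[v,u]) for v in range(170,290) for u in range(255,405)]).reshape(120,150,3)
z=P[...,2]
m=((z>0.007)&(z<0.017)).astype(np.uint8)
# plate
cnt=max(cv2.findContours(cv2.morphologyEx((z>0.007).astype(np.uint8),cv2.MORPH_OPEN,np.ones((3,3))),cv2.RETR_EXTERNAL,cv2.CHAIN_APPROX_NONE)[0],key=cv2.contourArea)
print(cv2.minAreaRect(cnt),z.max())
pl=P[m>0][:,:2].astype(np.float32)
print('plate',cv2.minAreaRect(pl*1000))
for lo,hi,n in [(0.026,.036,'block'),(0.037,.047,'carr'),(0.072,.084,'strap'),(.09,.2,'high')]:
    mm=cv2.morphologyEx(((z>lo)&(z<hi)).astype(np.uint8),cv2.MORPH_OPEN,np.ones((2,2)))
    q=P[mm>0]
    print(n,len(q),cv2.minAreaRect((q[:,:2]*1000).astype(np.float32)),q.max(0),q.min(0))
```

```text
((73.10845947265625, 59.86061477661133), (121.55491638183594, 92.42881774902344), 2.353296995162964) 0.8928968189781477
plate ((547.7884521484375, -33.82701110839844), (221.60894775390625, 287.9163513183594), 6.7741780281066895)
block 518 ((574.6990966796875, 16.804706573486328), (138.5443115234375, 113.9925537109375), 89.4920654296875) [0.6319 0.0862 0.8929] [ 0.5172 -0.0526  0.008 ]
carr 1750 ((555.6981201171875, 15.868270874023438), (69.90628051757812, 132.80169677734375), 0.4061327874660492) [0.591  0.0823 0.8929] [ 0.521  -0.0505  0.013 ]
strap 656 ((533.9210815429688, -49.105010986328125), (237.70652770996094, 106.6727066040039), 69.37873077392578) [0.5774 0.0809 0.8929] [ 0.4497 -0.146  -0.0035]
high 433 ((552.1828002929688, -39.668663024902344), (59.00847244262695, 246.54164123535156), 15.184039115905762) [0.6129 0.0809 0.8929] [ 0.5259 -0.1516 -0.0031]
```

View pics/topcrop.png

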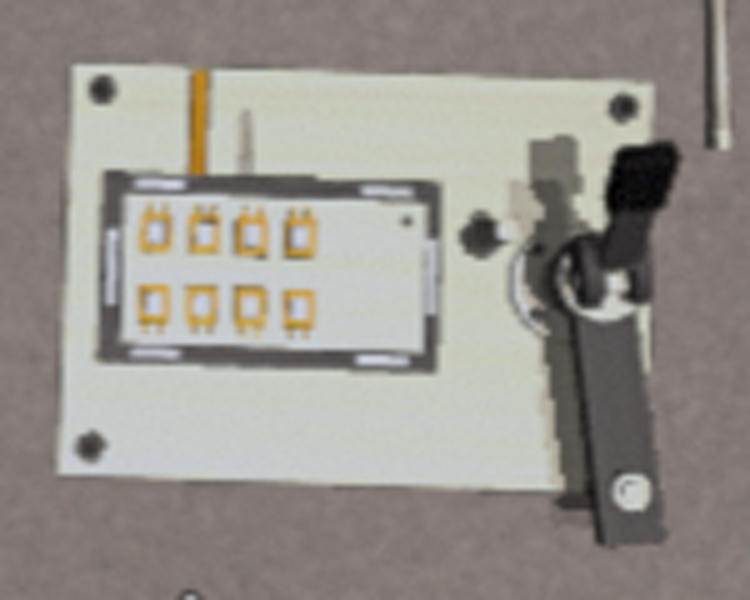

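View pics/scenecrop.png

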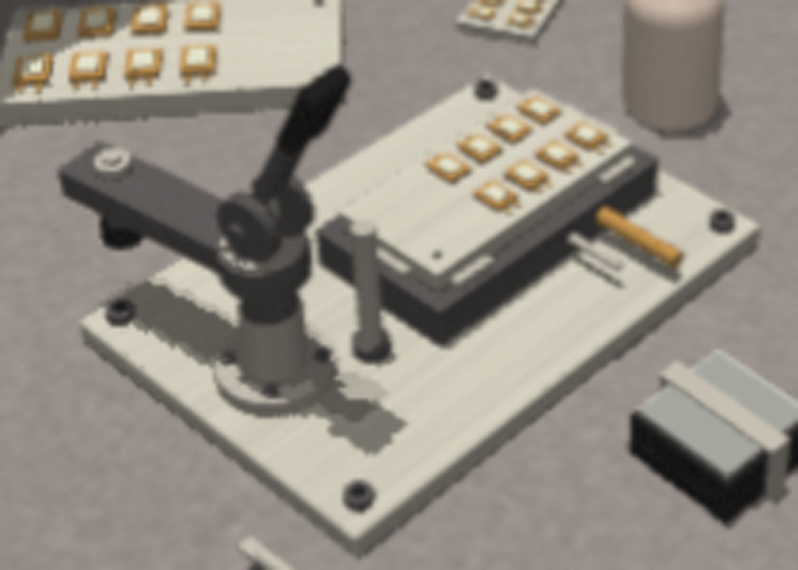

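Run:
```python
from h import *
import pickle
np.set_printoptions(precision=4,suppress=True)
c=pickle.load(open('pics/top0.pkl','rb'))
def C(x,y,z): return onz(c,(x+.5)/5-.5+255,(y+.5)/5-.5+170,z)
for n,x,y,z in [('TL',72,65,.012),('TR',654,83,.012),('BL',57,473,.012),('bolt TL',102,89,.018),('bolt BL',90,445,.018),('bolt TR',623,107,.018),('stop top',482,232,.076),('carrTL',124,193,.042),('carrTR',428,207,.042),('carrBL',121,340,.042),('carrBR',420,354,.042),('spindle',632,492,.087),('strapendL',598,542,.079),('strapendR',664,542,.079),('gripTL',622,148,.165),('gripTR',678,148,.165),('gripBL',607,208,.15),('gripBR',665,208,.15),('leverfork',617,285,.093)]:
    print(n,C(x,y,z))
cs=pickle.load(open('pics/scene0.pkl','rb'))
def S(x,y,z): return onz(cs,(x+.5)/3.8-.5+130,(y+.5)/3.8-.5+220,z)
for n,x,y,z in [('BRcorner',358,556,.0),('BRtop',358,540,.012),('FarR',758,230,.012),('L',85,322,.012),('spindle',112,160,.087),('stoptop',364,230,.076)]: print(n,S(x,y,z))
# two-view lever tip
def tri(a,b):
    A=np.zeros((3,3));B=np.zeros(3)
    for o,d in (a,b):
        d=d/np.linalg.norm(d);Q=np.eye(3)-np.outer(d,d);A+=Q;B+=Q@o
    return np.linalg.solve(A,B)
rt=lambda x,y:ray(c,(x+.5)/5-.5+255,(y+.5)/5-.5+170)
rs=lambda x,y:ray(cs,(x+.5)/3.8-.5+130,(y+.5)/3.8-.5+220)
print('tip',tri(rt(650,146),rs(335,70)))
print('spin',tri(rt(632,492),rs(112,160)))
print('stop',tri(rt(482,232),rs(364,230)))
```

```text
TL [0.6418 0.1029 0.012 ]
TR [ 0.6402 -0.1366  0.012 ]
BL [0.4748 0.1046 0.012 ]
bolt TL [0.6315 0.0902 0.018 ]
bolt BL [0.4867 0.0914 0.018 ]
bolt TR [ 0.6292 -0.1226  0.018 ]
stop top [ 0.5734 -0.0561  0.076 ]
carrTL [0.5873 0.0802 0.042 ]
carrTR [ 0.5847 -0.0403  0.042 ]
carrBL [0.5292 0.0799 0.042 ]
carrBR [ 0.5266 -0.038   0.042 ]
spindle [ 0.4776 -0.1108  0.087 ]
strapendL [ 0.4582 -0.1002  0.079 ]
strapendR [ 0.4589 -0.1247  0.079 ]
gripTL [ 0.5979 -0.0882  0.165 ]
gripTR [ 0.5983 -0.1071  0.165 ]
gripBL [ 0.5784 -0.0866  0.15  ]
gripBR [ 0.5789 -0.1066  0.15  ]
leverfork [ 0.5539 -0.1034  0.093 ]
BRcorner [ 0.6398 -0.1331  0.    ]
BRtop [ 0.6427 -0.1348  0.012 ]
FarR [0.6451 0.0999 0.012 ]
L [ 0.4749 -0.1323  0.012 ]
spindle [ 0.4807 -0.112   0.087 ]
stoptop [ 0.5762 -0.066   0.076 ]
tip [ 0.5984 -0.094   0.1765]
spin [ 0.4778 -0.1109  0.0849]
stop [ 0.572  -0.0591  0.0693]
```

arm_command(
  plan=[
    [[-1, 30, -25, 0, 0, 0, 0], [-1, 30, -25, 0, 0, 0, 0], [-1, 30, -25, 0, 0, 0, 0], [-1, 30, -25, 0, 0, 0, 0], [-1, 30, -25, 0, 0, 0, 0], [-1, 30, -25, 0, 0, 0, 0], [-1, 30, -25, 0, 0, 0, 0], [-1, 30, -25, 0, 0, 0, 0], [-1, 30, -25, 0, 0, 0, 0], [-1, 30, -25, 0, 0, 0, 0], [-1, 30, -25, 0, 0, 0, 0], [-1, 30, -25, 0, 0, 0, 0], [-1, 0, 0, 0, 0, 0, 0]],
  ],
)

```text
clock: 1.45
tcp_pos: [0.4397, -0.2063, 0.229]
eef_rot: [[0.967, 0.254, -0.001], [0.254, -0.967, 0.003], [-0.0, -0.003, -1.0]]
ft_force: [-0.9, -1.3, 1.0]
width: 0.0001
```

arm_command(
  plan=[
    [[-1, 0, 0, 0, 0, 0, -8.5], [-1, 0, 0, 0, 0, 0, -8.5], [-1, 0, 0, 0, 0, 0, -8.5], [-1, 0, 0, 0, 0, 0, -8.5], [-1, 0, 0, 0, 0, 0, -8.5], [-1, 0, 0, 0, 0, 0, -8.5], [-1, 0, 0, 0, 0, 0, -8.5], [-1, 0, 0, 0, 0, 0, -8.5], [-1, 0, 0, 0, 0, 0, -8.5], [-1, 0, 0, 0, 0, 0, -8.5], [-1, 0, 0, 0, 0, 0, -8.5], [-1, 0, 0, 0, 0, 0, -8.5], [-1, 0, 0, 0, 0, 0, -8.5], [-1, 0, 0, 0, 0, 0, -8.5], [-1, 0, 0, 0, 0, 0, -8.5], [-1, 0, 0, 0, 0, 0, -8.5], [-1, 0, 0, 0, 0, 0, -8.5], [-1, 0, 0, 0, 0, 0, -8.5], [-1, 0, 0, 0, 0, 0, -8.5], [-1, 0, 0, 0, 0, 0, 0]],
  ],
)

```text
clock: 3.45
tcp_pos: [0.4339, -0.2112, 0.2265]
eef_rot: [[-1.0, 0.03, -0.008], [0.03, 1.0, 0.004], [0.008, 0.004, -1.0]]
ft_force: [-0.4, 0.5, 0.6]
width: -0.0001
```

arm_command(
  plan=[
    [[-1, 0, 0, 0, 0, 0, -8.5], [-1, 0, 0, 0, 0, 0, -1], [-1, -18, 14, 0, 0, 0, 0], [-1, -18, 14, 0, 0, 0, 0], [-1, -18, 14, 0, 0, 0, 0], [-1, 0, 0, 30, 0, 0, 0], [-1, 0, 0, 30, 0, 0, 0], [-1, 0, 0, 30, 0, 0, 0], [-1, 0, 0, 0, 0, 0, 0]],
  ],
)

```text
clock: 4.35
tcp_pos: [0.4837, -0.1629, 0.1345]
eef_rot: [[-0.997, -0.078, -0.005], [-0.078, 0.997, 0.002], [0.005, 0.003, -1.0]]
ft_force: [-0.1, -0.7, 1.4]
width: -0.0001
```

Run:
```python
from h import *
import pickle
np.set_printoptions(precision=4,suppress=True)
print(env.sense()['joint_pos'])
for n in ['scene','top','wrist']:
    p,d=viewer.read_camera(n)
    cv2.imwrite(f'pics/{n}1.png',p)
p=cv2.imread('pics/top1.png');s=cv2.imread('pics/wrist1.png')
cv2.imwrite('pics/m1.png',np.vstack([cv2.resize(p[170:320,255:455],(800,600))[:300],]) )
cv2.imwrite('pics/m1.png',cv2.resize(p[170:320,255:455],(800,600)))
print(env.sense()['tcp_pos'],env.sense()['eef_rot'])
```

```text
[-0.4417  0.4627  1.7345 -0.0002  0.9498 -2.0903]
[ 0.4859 -0.164   0.1383] [[-0.9967 -0.0812  0.0007]
 [-0.0812  0.9967 -0.0005]
 [-0.0007 -0.0005 -1.    ]]
```

View pics/m1.png

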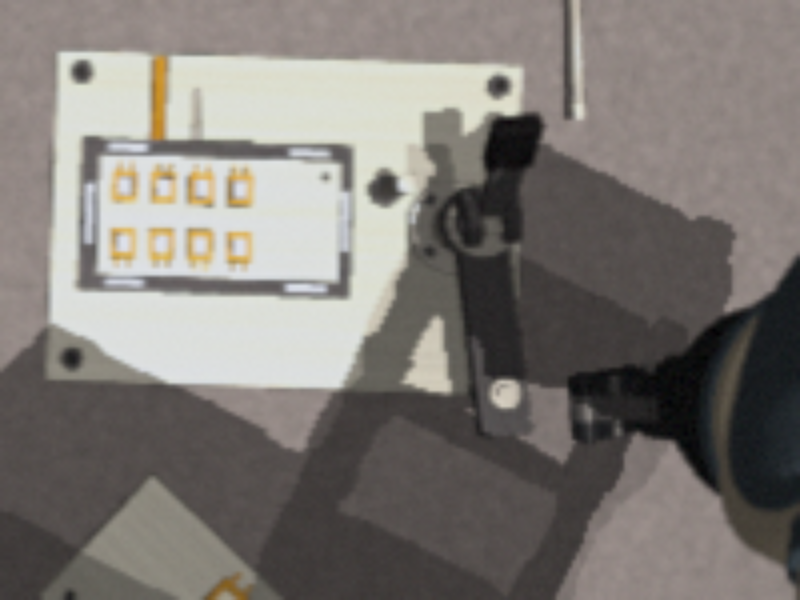

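View pics/scene1.png

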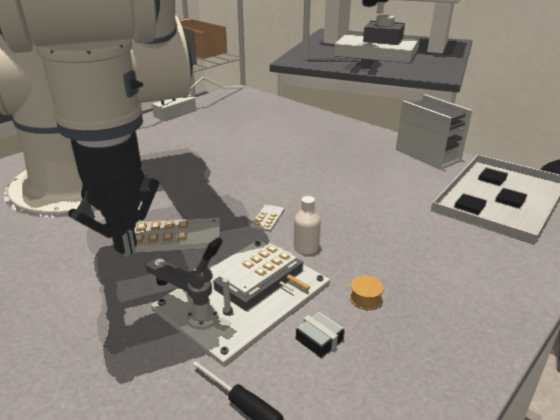

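View pics/wrist1.png

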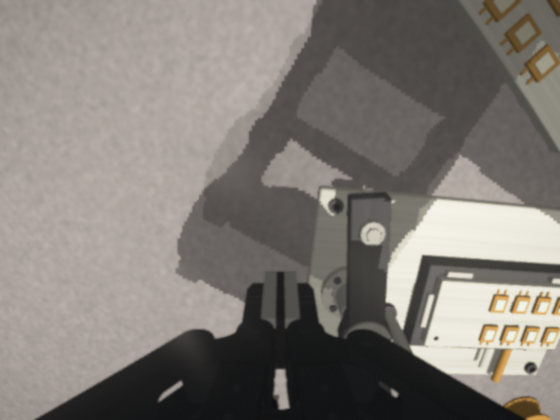

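arm_command(
  plan=[
    [[-1, 0, 0, 28, 0, 0, -2.6], [-1, 0, 0, 28, 0, 0, 0], [-1, 0, 0, 24, 0, 0, 0], [-1, 0, 0, 0, 0, 0, 0], [-1, 0, 0, 0, 0, 0, 0]],
  ],
)

```text
clock: 5.0
tcp_pos: [0.4921, -0.1675, 0.0651]
eef_rot: [[-0.993, -0.119, 0.014], [-0.119, 0.993, -0.007], [-0.013, -0.009, -1.0]]
ft_force: [-0.6, -0.1, 0.1]
width: -0.0001
```

Run:
```python
from h import *
np.set_printoptions(precision=4,suppress=True)
s=env.sense();print(s['tcp_pos'],s['eef_rot'],s['ft_force'])
p,d=viewer.read_camera('top');cv2.imwrite('pics/top2.png',cv2.resize(p[190:310,330:490],(800,600)))
p,d=viewer.read_camera('scene');cv2.imwrite('pics/scene2.png',cv2.resize(p[200:350,60:260],(800,600)))
```

```text
[ 0.4921 -0.1675  0.0651] [[-0.9927 -0.1194  0.0144]
 [-0.1195  0.9928 -0.007 ]
 [-0.0135 -0.0087 -0.9999]] [-0.6451 -0.0813  0.119 ]
```

View pics/top2.png

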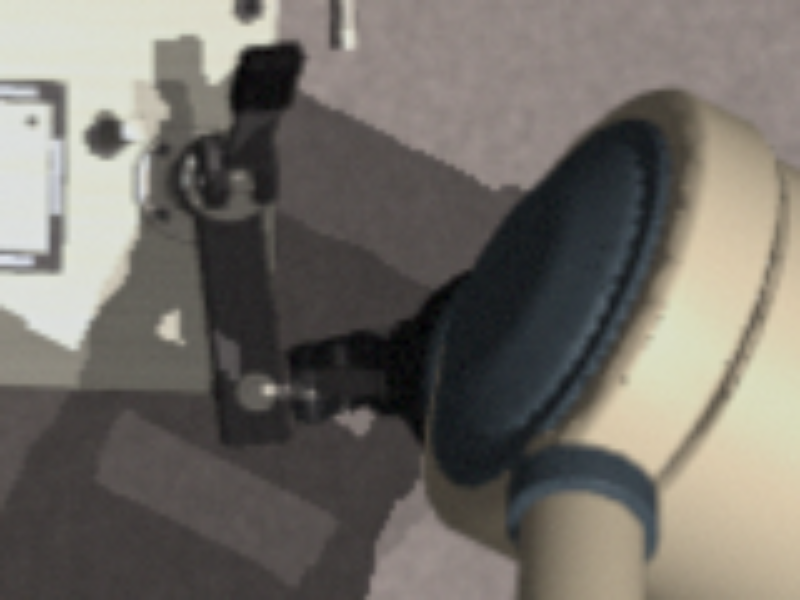

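View pics/scene2.png

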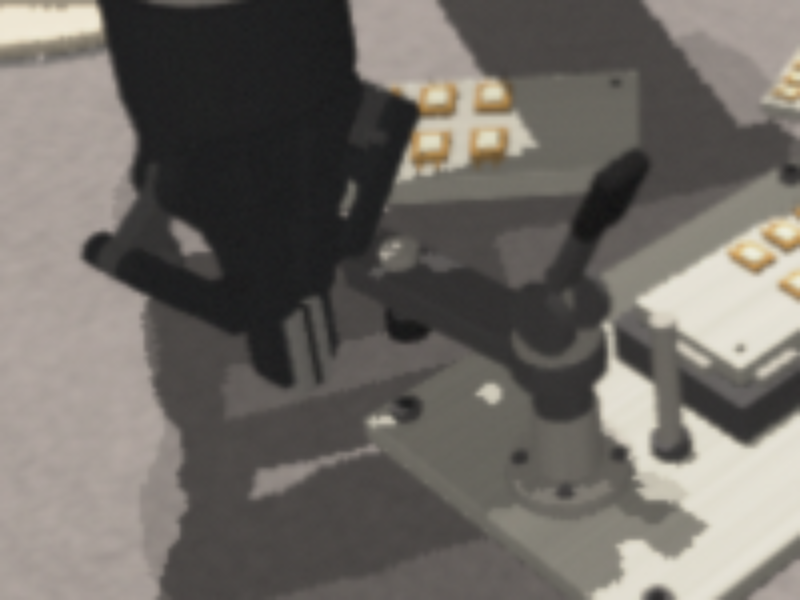

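arm_command(
  plan=[
    [[-1, 0, 0, 0, 0, 0, 0], [-1, -5, 6, 2, 0, 0, 0], [-1, -4, 6, 2, 0, 0, 0], [-1, 0, 6, 0, 0, 0, 0], [-1, 0, 0, 0, 0, 0, 0], [-1, 0, 0, 0, 0, 0, 0]],
  ],
)

```text
clock: 5.7
tcp_pos: [0.5012, -0.147, 0.0641]
eef_rot: [[-0.993, -0.12, 0.019], [-0.12, 0.993, -0.009], [-0.018, -0.011, -1.0]]
ft_force: [-0.5, -0.6, -0.4]
width: 0.0001
```

arm_command(
  plan=[
    [[-1, 1, 4, 4, -0.6, 1.0, 0], [-1, 0, 4, 2, -0.3, 0.5, 0], [-1, 0, 3, 0, 0, 0, 0], [-1, 0, 0, 0, 0, 0, 0]],
  ],
)

```text
clock: 6.1
tcp_pos: [0.4986, -0.1354, 0.0573]
eef_rot: [[-0.993, -0.12, -0.012], [-0.12, 0.993, 0.005], [0.011, 0.006, -1.0]]
ft_force: [-0.0, -0.0, 0.2]
width: -0.0003
```

Run:
```python
from h import *
np.set_printoptions(precision=4,suppress=True)
p,d=viewer.read_camera('top');cv2.imwrite('pics/top3.png',cv2.resize(p[190:310,330:490],(800,600)))
p,d=viewer.read_camera('scene');cv2.imwrite('pics/scene3.png',cv2.resize(p[200:350,60:260],(800,600)))
s=env.sense();print(s['tcp_pos'],s['eef_rot'],s['ft_force'])
```

```text
[ 0.4987 -0.1357  0.0574] [[-0.9928 -0.1195 -0.0115]
 [-0.1196  0.9928  0.0044]
 [ 0.0108  0.0057 -0.9999]] [-0.6855  0.0792  0.2962]
```

View pics/top3.png

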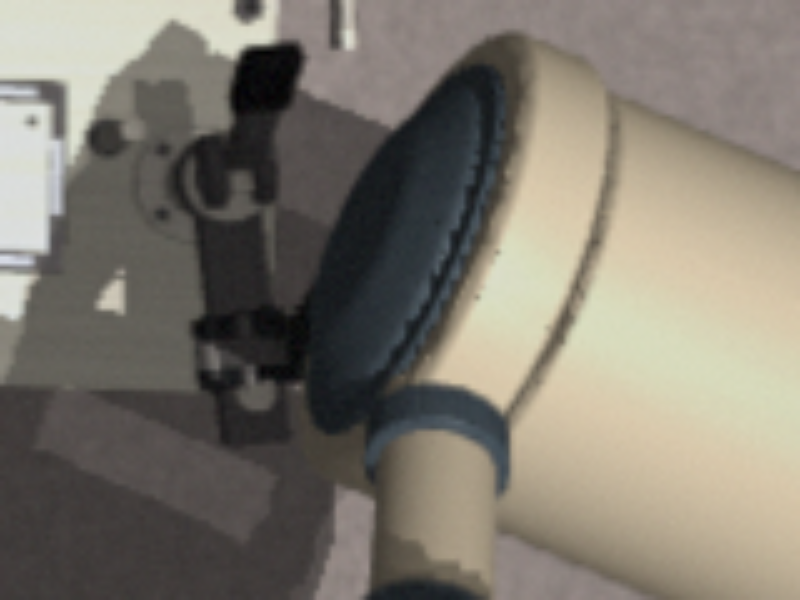

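View pics/scene3.png

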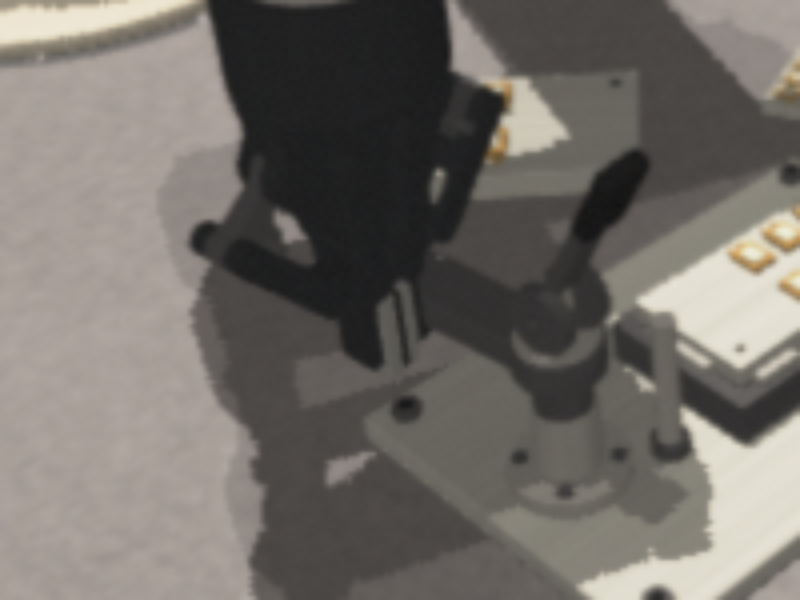

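arm_command(
  plan=[
    [[-1, 1.7, 5, -2, 0.3, -0.5, 4], [-1, 1.7, 4.5, 0, 0, 0, 4], [-1, 1.7, 4.5, 0, 0, 0, 4], [-1, 1.7, 4.5, 0, 0, 0, 4], [-1, 1.7, 4.5, 0, 0, 0, 4], [-1, 1.7, 4.5, 0, 0, 0, 4]],
  ],
)

```text
clock: 6.8
tcp_pos: [0.4898, -0.1087, 0.0599]
eef_rot: [[-0.951, 0.31, -0.001], [0.31, 0.951, -0.002], [0.0, -0.002, -1.0]]
ft_force: [-0.7, -0.4, -0.4]
width: 0.0001
```

```bash
cat >> h.py <<'E'
O=np.array([.5566,-.101])
def st():
    s=env.sense();R=s['eef_rot'];q=s['tcp_pos'];d=R[:2,0]/np.linalg.norm(R[:2,0]);n=R[:2,1]/np.linalg.norm(R[:2,1])
    z=R[:,2];w=R.T@np.array([-z[1],z[0],0.])
    print('t',s['clock'],'tcp',q,'r,n',(q[:2]-O)@d,(q[:2]-O)@n,'ydir deg cw from +y',np.degrees(np.arctan2(n[0],n[1])),'tiltfix deg',np.degrees(w),'F',s['ft_force'],'j6',s['joint_pos'][5])
np.set_printoptions(precision=4,suppress=True)
E
python3 -c "
from h import *
st()
p,d=viewer.read_camera('top');cv2.imwrite('pics/top4.png',cv2.resize(p[190:310,330:490],(800,600)))
"
```

```text
t 6.8 tcp [ 0.4898 -0.1087  0.0599] r,n 0.06108829092235337 -0.02804372697711178 ydir deg cw from +y 18.044802955990697 tiltfix deg [-0.1053 -0.0187 -0.    ] F [-0.6821 -0.3796 -0.3962] j6 -1.5901370929660954
```

View pics/top4.png

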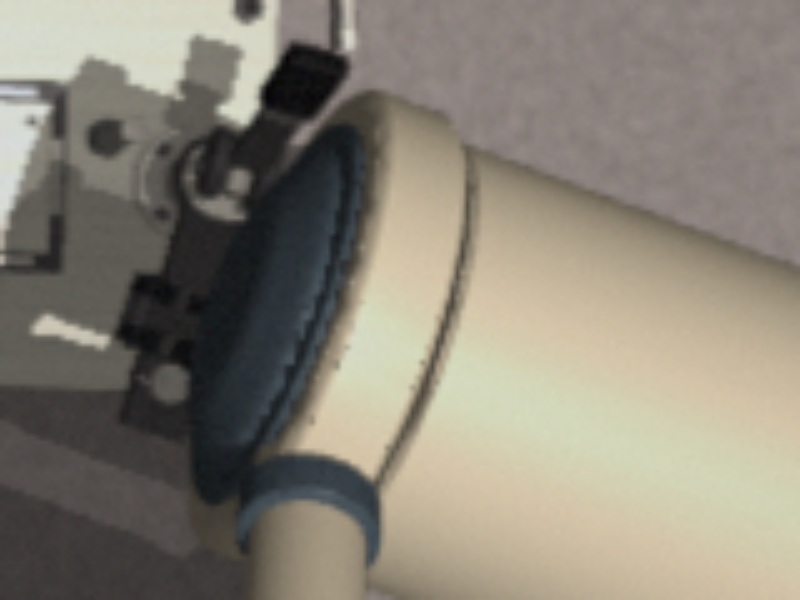

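arm_command(
  plan=[
    [[-1, 1.8, 4.6, 0, 0, 0, 4], [-1, 1.8, 4.6, 0, 0, 0, 4], [-1, 1.8, 4.6, 0, 0, 0, 4], [-1, 1.8, 4.6, 0, 0, 0, 4], [-1, 1.8, 4.6, 0, 0, 0, 4], [-1, 1.8, 4.6, 0, 0, 0, 4], [-1, 1.8, 4.6, 0, 0, 0, 4]],
  ],
)

```text
clock: 7.55
tcp_pos: [0.4944, -0.075, 0.06]
eef_rot: [[-0.685, 0.729, -0.002], [0.729, 0.685, -0.002], [-0.0, -0.003, -1.0]]
ft_force: [-0.5, -1.0, -0.5]
width: -0.0003
```

```bash
python3 -c "
from h import *
st()"
```

```text
t 7.55 tcp [ 0.4944 -0.075   0.06  ] r,n 0.06150728892529928 -0.027542789575249842 ydir deg cw from +y 46.77255025357905 tiltfix deg [-0.1587  0.0246  0.    ] F [-0.5079 -1.0157 -0.5375] j6 -1.0200154336833014
```

Tracking is good. I'll push on, slowing near the stop.

arm_command(
  plan=[
    [[-1, 1.8, 4.6, 0, 0, 0, 4], [-1, 1.8, 4.6, 0, 0, 0, 4], [-1, 1.8, 4.6, 0, 0, 0, 4], [-1, 1.8, 4.6, 0, 0, 0, 4], [-1, 1.8, 4.6, 0, 0, 0, 4], [-1, 1.8, 4.6, 0, 0, 0, 4], [-1, 1.8, 4.6, 0, 0, 0, 4], [-1, 1.3, 3.4, 0, 0, 0, 3], [-1, 0.9, 2.3, 0, 0, 0, 2]],
  ],
)

```text
clock: 8.45
tcp_pos: [0.5198, -0.0447, 0.0599]
eef_rot: [[-0.166, 0.986, -0.004], [0.986, 0.166, -0.002], [-0.002, -0.005, -1.0]]
ft_force: [-1.4, 0.2, 0.6]
width: -0.0
```

```bash
python3 -c "
from h import *
st()
p,d=viewer.read_camera('top');cv2.imwrite('pics/top5.png',cv2.resize(p[150:300,280:480],(800,600)))
p,d=viewer.read_camera('scene');cv2.imwrite('pics/scene5.png',cv2.resize(p[190:370,120:360],(800,600)))
p,d=viewer.read_camera('wrist');cv2.imwrite('pics/wrist5.png',p)
"
```

```text
t 8.45 tcp [ 0.5198 -0.0447  0.0599] r,n 0.06159140787867875 -0.026965134067388048 ydir deg cw from +y 80.43222568808208 tiltfix deg [-0.261   0.0945 -0.    ] F [-1.3649  0.1614  0.5689] j6 -0.3621253534866372
```

View pics/scene5.png

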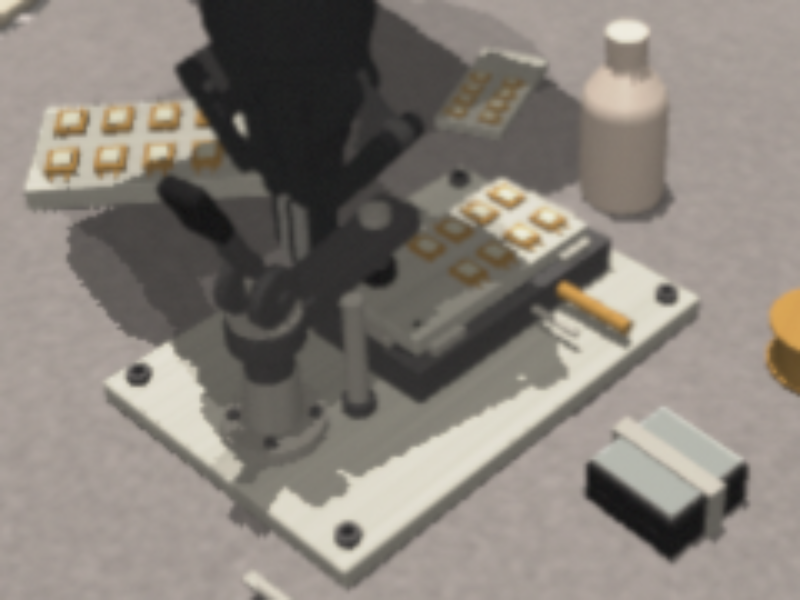

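View pics/wrist5.png

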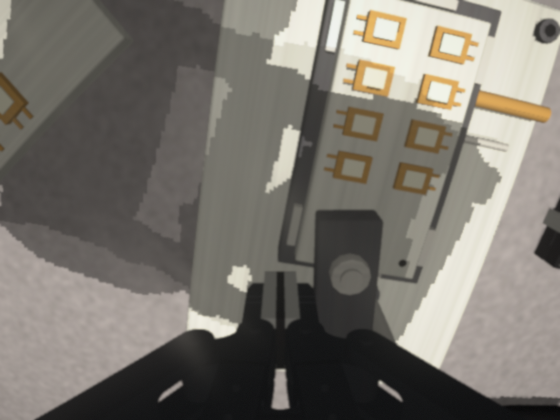

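arm_command(
  plan=[
    [[-1, 0.9, 2.3, 0, -0.2, 0, 2], [-1, 0.9, 2.3, 0, 0, 0, 2], [-1, 0.9, 2.3, 0, 0, 0, 2], [-1, 0.5, 1.5, 0, 0, 0, 1.5]],
  ],
)

```text
clock: 9.0
tcp_pos: [0.5267, -0.0412, 0.0599]
eef_rot: [[-0.042, 0.999, -0.002], [0.999, 0.042, -0.002], [-0.002, -0.002, -1.0]]
ft_force: [-0.8, 0.5, 1.4]
width: -0.0001
```

```bash
python3 -c "
from h import *
st()"
```

```text
t 9.0 tcp [ 0.5267 -0.0412  0.0599] r,n 0.06103534766584191 -0.02732546892121064 ydir deg cw from +y 87.59083706037039 tiltfix deg [-0.0964  0.0936  0.    ] F [-0.8008  0.4765  1.4246] j6 -0.22987028052268407
```

arm_command(
  plan=[
    [[-1, 0.3, 1.5, 0, 0, 0, 1.5], [-1, 0.3, 1.5, 0, 0, 0, 1.5], [-1, 0, 1.0, 0, 0, 0, 0.5], [-1, 0, 1.0, 0, 0, 0, 0]],
  ],
)

```text
clock: 9.4
tcp_pos: [0.5312, -0.0406, 0.0598]
eef_rot: [[0.022, 1.0, -0.003], [1.0, -0.022, -0.001], [-0.001, -0.003, -1.0]]
ft_force: [-4.8, 1.5, 1.4]
width: 0.0001
```

```bash
python3 -c "
from h import *
st()"
```

```text
t 9.4 tcp [ 0.5312 -0.0406  0.0598] r,n 0.05987398797716736 -0.026698829454769202 ydir deg cw from +y 91.24211645995513 tiltfix deg [-0.169   0.0837 -0.    ] F [-4.7616  1.4949  1.4046] j6 -0.16353936929859006
```

arm_command(
  plan=[
    [[-1, 0, 1.5, 0, 0, 0, 0], [-1, 0, 1.5, 0, 0, 0, 0]],
  ],
)

```text
clock: 9.6
tcp_pos: [0.5316, -0.0404, 0.0594]
eef_rot: [[0.02, 1.0, -0.008], [1.0, -0.02, -0.001], [-0.001, -0.008, -1.0]]
ft_force: [-10.3, -0.1, 7.0]
width: -0.0001
```

```bash
python3 -c "
from h import *
st()
p,d=viewer.read_camera('top');cv2.imwrite('pics/top6.png',cv2.resize(p[150:300,280:480],(800,600)))
p,d=viewer.read_camera('scene');cv2.imwrite('pics/scene6.png',cv2.resize(p[190:370,120:360],(800,600)))
st()
"
```

```text
t 9.6 tcp [ 0.5316 -0.0404  0.0594] r,n 0.06006180452209973 -0.026269635530072607 ydir deg cw from +y 91.17290618302358 tiltfix deg [-0.4752  0.0584  0.    ] F [-10.3026  -0.1041   6.9544] j6 -0.16365639004859625
t 9.7 tcp [ 0.5315 -0.0404  0.0594] r,n 0.06007133266259925 -0.026329412373256894 ydir deg cw from +y 91.17268707209031 tiltfix deg [-0.4838  0.0572  0.    ] F [-9.6538 -0.7146  6.2796] j6 -0.1636559336208321
```

View pics/scene6.png

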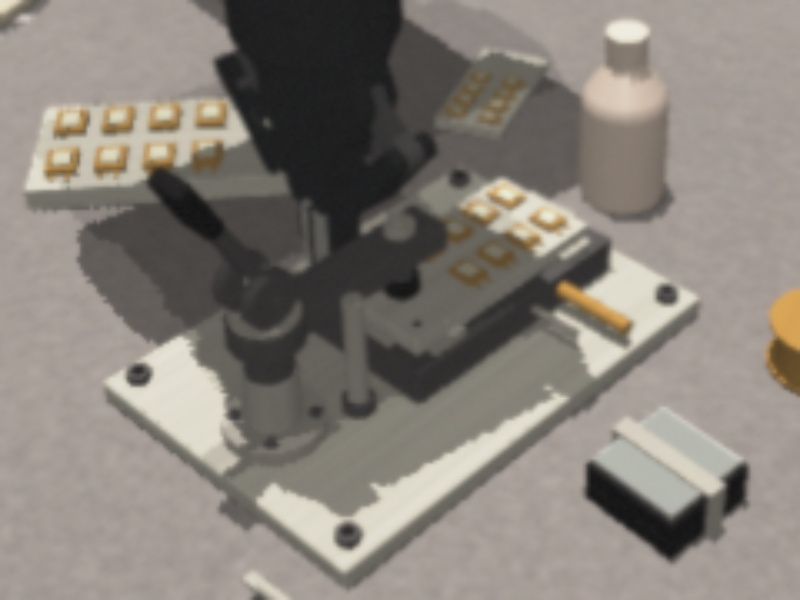

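View pics/top6.png

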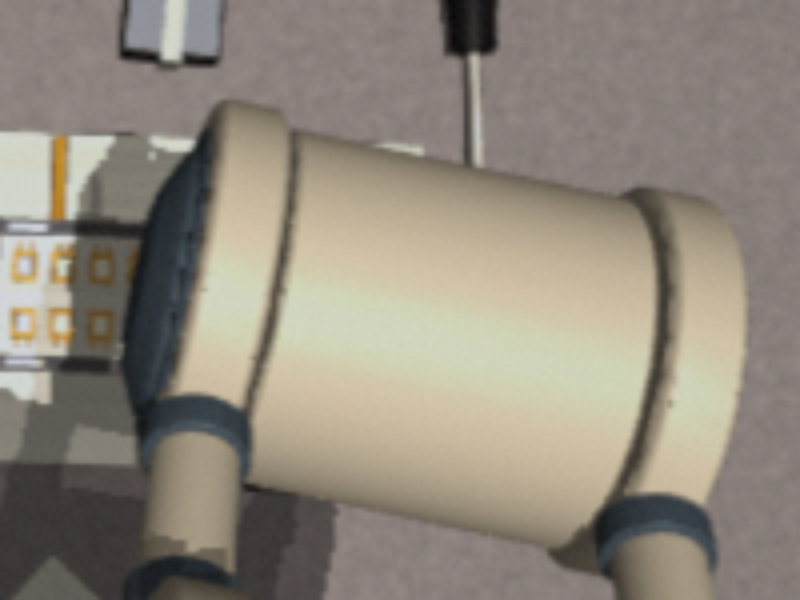

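arm_command(
  plan=[
    [[-1, 0, -4, 0, -0.4, 0, 0], [-1, 0, -8, 0, 0, 0, 0], [-1, 0, -10, -10, 0, 0, 0], [-1, 0, -5, -40, 0, 0, 0], [-1, 0, 0, -45, 0, 0, 0], [-1, 0, 0, -45, 0, 0, 0], [-1, 0, 0, -20, 0, 0, 0], [-1, 0, 0, 0, 0, 0, 0]],
  ],
)

```text
clock: 10.5
tcp_pos: [0.4996, -0.0398, 0.2281]
eef_rot: [[0.019, 1.0, -0.0], [1.0, -0.019, -0.001], [-0.001, -0.0, -1.0]]
ft_force: [0.2, -0.2, -1.3]
width: 0.0002
```

```bash
python3 -c "
from h import *
p,d=viewer.read_camera('wrist');cv2.imwrite('pics/wrist7.png',p)
p,d=viewer.read_camera('scene');cv2.imwrite('pics/scene7.png',cv2.resize(p[190:370,120:360],(800,600)))
st()
"
```

```text
t 10.6 tcp [ 0.4986 -0.0396  0.2254] r,n 0.060294870618969064 -0.05912103703453254 ydir deg cw from +y 91.08824673315057 tiltfix deg [-0.2288  0.0401  0.    ] F [-0.2021 -0.452  -0.3721] j6 -0.17813464553555386
```

View pics/scene7.png

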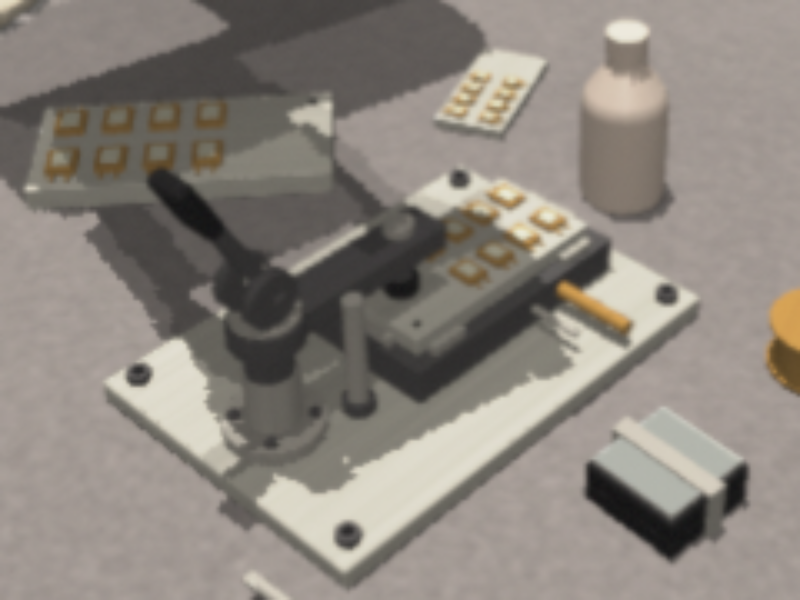

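View pics/wrist7.png

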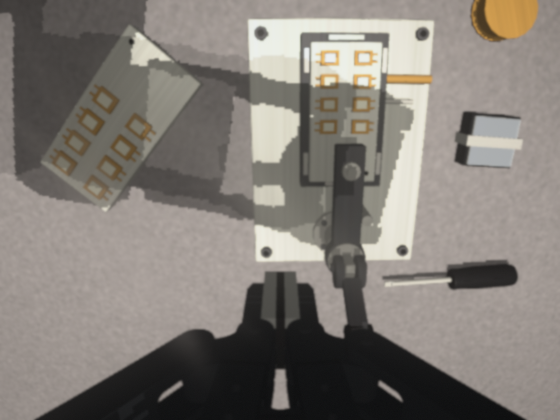

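```bash
python3 -c "
from h import *
c=viewer.calibration('wrist')
for n,u,v,z in [('spin',351,171,.087),('endL',334,145,.079),('endR',363,145,.079),('plTL',249,19,.012),('plTR',434,21,.012),('plBL',256,261,.012),('plBR',410,259,.012)]: print(n,onz(c,u,v,z))
cs=viewer.calibration('scene');print(onz(cs,240,256.6,.087))
print('lever tip in scene ray at y plane x=.556:',end='')
o,d=ray(cs,120+158/3.333,190+172/3.333);print(o+d*(.556-o[0])/d[0])
"
```

```text
spin [ 0.5536 -0.02    0.087 ]
endL [ 0.5409 -0.0008  0.079 ]
endR [ 0.5638 -0.0011  0.079 ]
plTL [0.473  0.1028 0.012 ]
plTR [0.639  0.1006 0.012 ]
plBL [ 0.47   -0.1335  0.012 ]
plBR [ 0.6365 -0.1348  0.012 ]
[ 0.5619 -0.0217  0.087 ]
lever tip in scene ray at y plane x=.556:[ 0.556  -0.1414  0.1756]
```

arm_command(
  plan=[
    [[-1, -11, 15, 0, -0.2, 0, 0], [-1, -11, 15, 0, 0, 0, 0], [-1, -11, 15, 0, 0, 0, 0], [-1, -10, 13, 0, 0, 0, 0], [-1, 0, 0, 0, 0, 0, 0], [-1, 0, 0, 20, 0, 0, 0], [-1, 0, 0, 20, 0, 0, 0], [-1, 0, 0, 20, 0, 0, 0], [-1, 0, 0, 0, 0, 0, 0], [-1, 0, 0, 0, 0, 0, 0]],
  ],
)

```text
clock: 11.6
tcp_pos: [0.5464, -0.0818, 0.1511]
eef_rot: [[0.018, 1.0, -0.022], [1.0, -0.018, 0.005], [0.005, -0.022, -1.0]]
ft_force: [0.2, 0.9, -0.0]
width: 0.0002
```

```bash
python3 -c "
from h import *
st()
p,d=viewer.read_camera('scene');cv2.imwrite('pics/scene8.png',cv2.resize(p[190:370,120:360],(800,600)))
p,d=viewer.read_camera('wrist');cv2.imwrite('pics/wrist8.png',p)
"
```

```text
t 11.6 tcp [ 0.5464 -0.0818  0.1511] r,n 0.0190227828281771 -0.01052257429220322 ydir deg cw from +y 91.04693441013232 tiltfix deg [-1.2372 -0.2658  0.    ] F [ 0.2041  0.9228 -0.0157] j6 -0.2376477710562208
```

View pics/scene8.png

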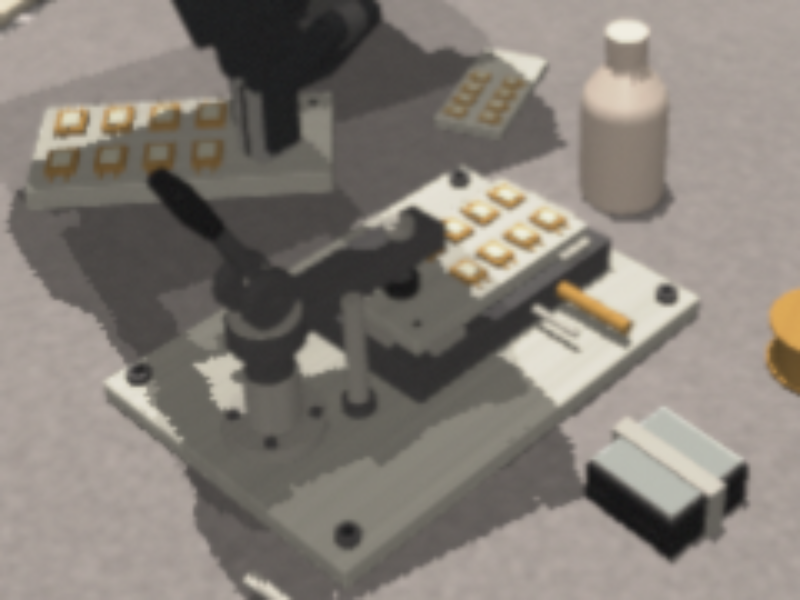

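View pics/wrist8.png

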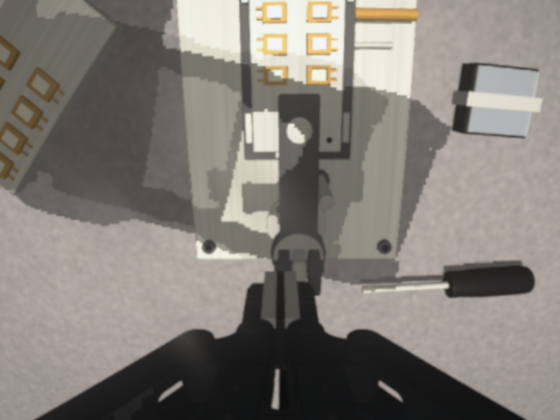

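arm_command(
  plan=[
    [[-1, 0, 5, -5, -0.6, -0.1, 0], [-1, 0, 4, -4, -0.5, -0.1, 0], [-1, -6, 1, 0, 0, 0, 0], [-1, -6, 0, 0, 0, 0, 0], [-1, -6, 0, 0, 0, 0, 0]],
  ],
)

```text
clock: 12.2
tcp_pos: [0.5591, -0.1012, 0.1644]
eef_rot: [[0.017, 1.0, 0.006], [1.0, -0.017, -0.001], [-0.001, 0.006, -1.0]]
ft_force: [-0.8, 0.2, 0.0]
width: -0.0001
```

```bash
python3 -c "
from h import *
st()
p,d=viewer.read_camera('scene');cv2.imwrite('pics/scene9.png',cv2.resize(p[190:370,120:360],(800,600)))
"
```

```text
t 12.2 tcp [ 0.5591 -0.1012  0.1644] r,n -0.00018392225738821102 0.0025049377301609417 ydir deg cw from +y 90.98745709257528 tiltfix deg [0.32   0.0418 0.    ] F [-0.7577  0.1563  0.0406] j6 -0.26783679501492197
```

View pics/scene9.png

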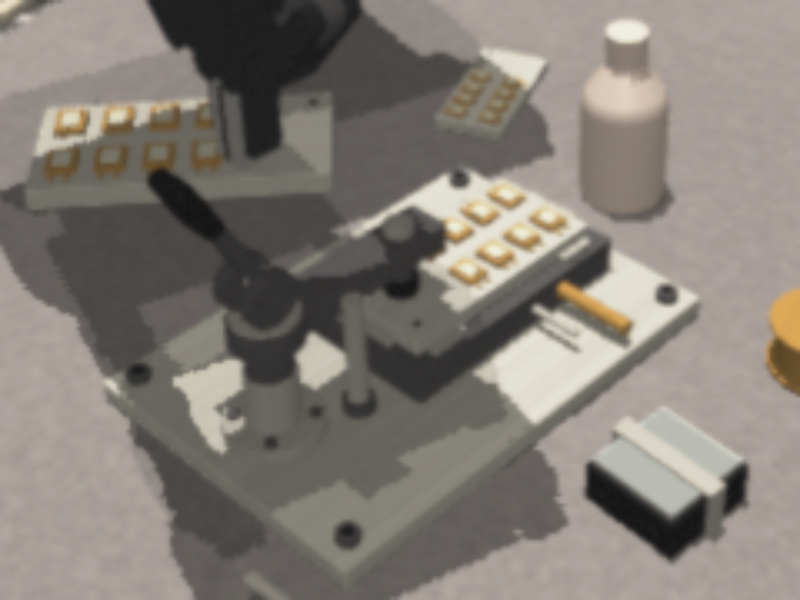

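arm_command(
  plan=[
    [[-1, -5, -2, 2, 0.3, 0, 0], [-1, -5, -0.5, 2, 0, 0, 0], [-1, -4, 0, 0, 0, 0, 0]],
  ],
)

```text
clock: 12.55
tcp_pos: [0.5557, -0.1175, 0.1596]
eef_rot: [[0.018, 1.0, -0.001], [1.0, -0.018, -0.001], [-0.001, -0.001, -1.0]]
ft_force: [-1.1, -0.3, -0.3]
width: -0.0001
```

```bash
python3 -c "
from h import *
st()"
```

```text
t 12.55 tcp [ 0.5557 -0.1175  0.1596] r,n -0.016534349060765494 -0.0005786113100789178 ydir deg cw from +y 91.04992043363876 tiltfix deg [-0.0541  0.0469  0.    ] F [-1.0507 -0.2547 -0.3239] j6 -0.2940029972957274
```

arm_command(
  plan=[
    [[-1, -5, 0, 2.5, 0, 0, 0], [-1, -5, 0, 2.5, 0, 0, 0], [-1, -5, 0, 3.7, 0, 0, 0], [-1, -5, 0, 3.7, 0, 0, 0], [-1, -4.4, 0, 4.5, 0, 0, 0]],
  ],
)

```text
clock: 13.05
tcp_pos: [0.5556, -0.1438, 0.1418]
eef_rot: [[0.018, 1.0, 0.0], [1.0, -0.018, -0.0], [-0.0, 0.0, -1.0]]
ft_force: [0.5, 0.8, 3.1]
width: 0.0002
```

```bash
python3 -c "
from h import *
st()
p,d=viewer.read_camera('scene');cv2.imwrite('pics/scene10.png',cv2.resize(p[190:370,120:360],(800,600)))
"
```

```text
t 13.05 tcp [ 0.5556 -0.1438  0.1418] r,n -0.042824016063210846 -0.0002537392812968142 ydir deg cw from +y 91.05379592854149 tiltfix deg [ 0.0006  0.0214 -0.    ] F [0.4504 0.8452 3.0979] j6 -0.3385422026893408
```

View pics/scene10.png

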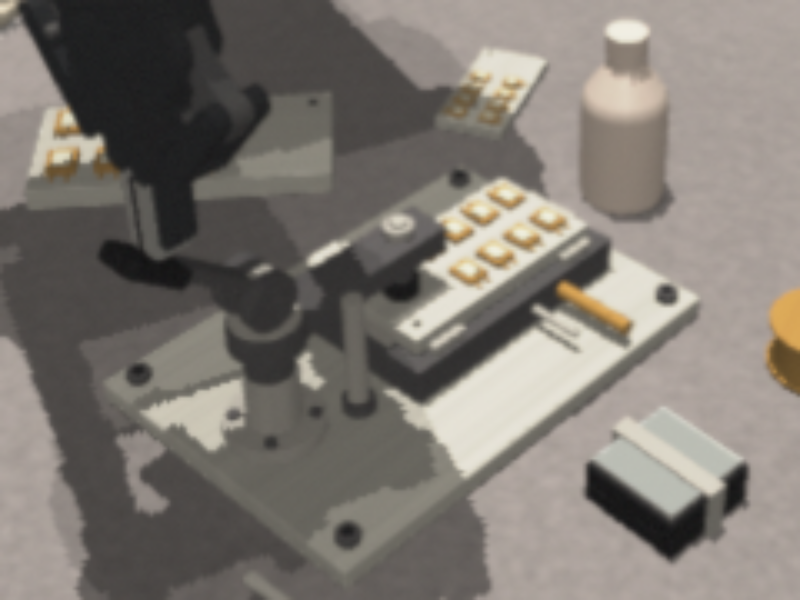

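arm_command(
  plan=[
    [[-1, -4, 0, 4.5, 0, 0, 0], [-1, -4, 0, 5, 0, 0, 0], [-1, -3, 0, 5.5, 0, 0, 0], [-1, -2.5, 0, 5.5, 0, 0, 0], [-1, -2, 0, 5.5, 0, 0, 0], [-1, -1.5, 0, 5.5, 0, 0, 0]],
  ],
)

```text
clock: 13.7
tcp_pos: [0.5551, -0.1626, 0.107]
eef_rot: [[0.019, 1.0, -0.0], [1.0, -0.019, -0.0], [-0.0, -0.0, -1.0]]
ft_force: [0.8, 2.4, 2.7]
width: -0.0001
```

```bash
python3 -c "
from h import *
st()"
```

```text
t 13.7 tcp [ 0.5551 -0.1626  0.107 ] r,n -0.06164108245250002 -0.00032771146518186537 ydir deg cw from +y 91.06878512414666 tiltfix deg [-0.0201  0.0107 -0.    ] F [0.8499 2.3889 2.6966] j6 -0.36916019069458156
```

arm_command(
  plan=[
    [[-1, 0, 0, 3.5, 0, 0, 0], [-1, 0, 0, 3, 0, 0, 0], [-1, 0, 0, 2, 0, 0, 0], [-1, 0, 0, 2, 0, 0, 0]],
  ],
)

```text
clock: 14.1
tcp_pos: [0.5558, -0.1639, 0.0961]
eef_rot: [[0.018, 1.0, 0.001], [1.0, -0.018, -0.002], [-0.002, 0.001, -1.0]]
ft_force: [-3.1, 1.8, 32.9]
width: -0.0002
```

```bash
python3 -c "
from h import *
st()"
```

```text
t 14.1 tcp [ 0.5558 -0.1639  0.0961] r,n -0.0629541809253499 0.0003191309185162232 ydir deg cw from +y 91.05894928080437 tiltfix deg [ 0.0619  0.131  -0.    ] F [-3.0556  1.7816 32.939 ] j6 -0.36915282021596035
```

arm_command(
  plan=[
    [[-1, 0, 0, -4, 0, 0, 0], [-1, 0, 0, -15, 0, 0, 0], [-1, 0, 0, -35, 0, 0, 0], [-1, 0, 0, -40, 0, 0, 0], [-1, -30, -20, -20, 0, 0, 0], [-1, -40, -30, 0, 0, 0, 0], [-1, -40, -30, 0, 0, 0, 0], [-1, -40, -30, 0, 0, 0, 0], [-1, -40, -30, 0, 0, 0, 0], [-1, -40, -30, 0, 0, 0, 0], [-1, 0, 0, 0, 0, 0, 0]],
  ],
)

```text
clock: 15.2
tcp_pos: [0.3781, -0.393, 0.2146]
eef_rot: [[0.013, 1.0, 0.0], [1.0, -0.013, -0.003], [-0.003, 0.0, -1.0]]
ft_force: [0.8, 0.4, 0.0]
width: -0.0001
```

```bash
python3 -c "
from h import *
st()
p,d=viewer.read_camera('scene');cv2.imwrite('pics/s11full.png',p);cv2.imwrite('pics/scene11.png',cv2.resize(p[190:370,120:360],(800,600),interpolation=cv2.INTER_CUBIC))
p,d=viewer.read_camera('top');cv2.imwrite('pics/t11full.png',p);cv2.imwrite('pics/top11.png',cv2.resize(p[110:290,220:460],(800,600),interpolation=cv2.INTER_CUBIC))
"
```

```text
t 15.2 tcp [ 0.3781 -0.393   0.2146] r,n -0.294238417345504 -0.17477993318536414 ydir deg cw from +y 90.7366074743851 tiltfix deg [ 0.0229  0.1459 -0.    ] F [0.7947 0.4062 0.0022] j6 -0.9000867960930398
```

View pics/scene11.png

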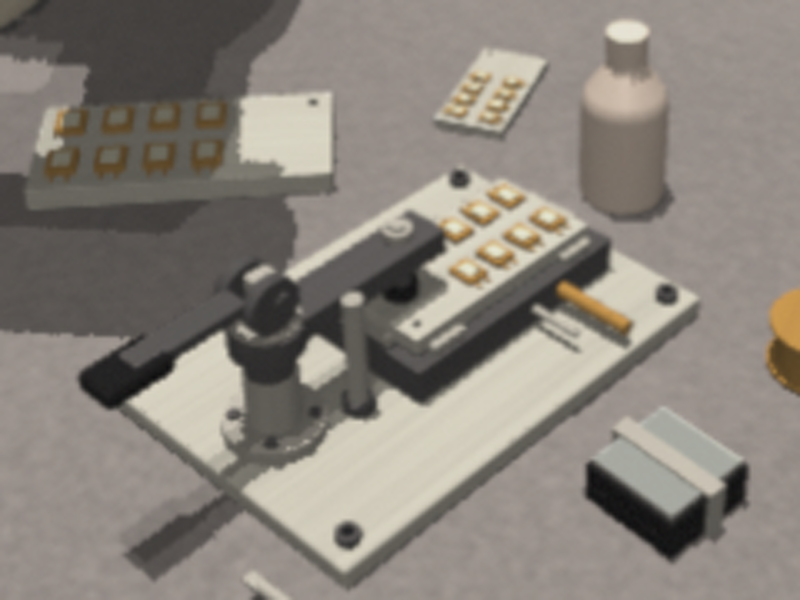

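View pics/top11.png

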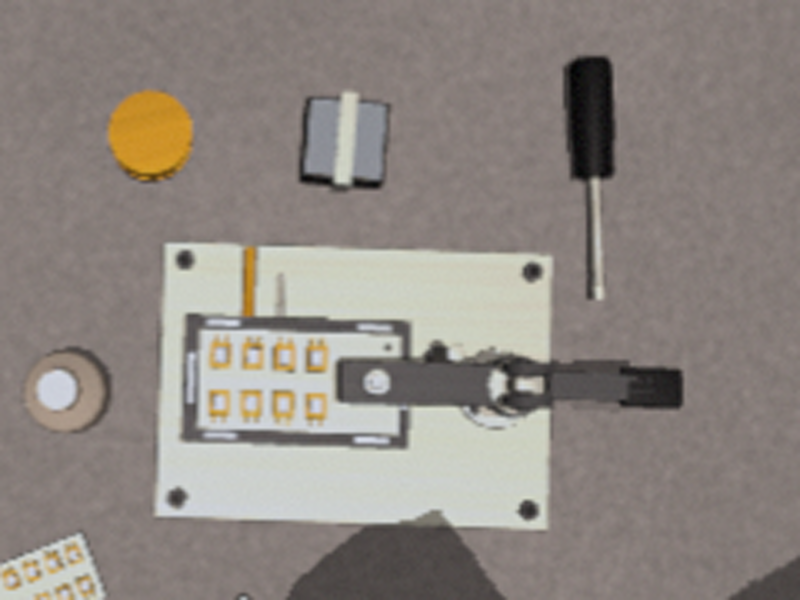

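```bash
python3 -c "
from h import *
c=viewer.calibration('top');p,D=viewer.read_camera('top')
cs=viewer.calibration('scene')
def T(x,y): return (x+.5)*.3-.5+220,(y+.5)*.3-.5+110
def z(x,y):
    u,v=T(x,y);u=int(round(u));v=int(round(v));w=D[v-1:v+2,u-1:u+2];return dep(c,u,v,np.median(w[w>0]))
for n,x,y in [('grip in',635,387),('grip out',665,387),('lever stem',590,382),('strap',430,383),('strap2',355,383),('carrier',385,425),('bench',650,480),('plate',480,480)]: print(n,z(x,y))
sp=onz(c,*T(376,381),.083);ge=onz(c,*T(682,388),.093);print('spindle',sp,'gripend',ge,'angle deg of line vs +y',np.degrees(np.arctan2((sp-ge)[0],(sp-ge)[1])), 'dist spin-gripend',np.linalg.norm((sp-ge)[:2]))
for n,x,y in [('TL',165,243),('TR',552,256),('BL',155,517),('BR',547,528)]: print(n,onz(c,*T(x,y),.012))
a=cv2.imread('pics/top0.png');d=cv2.absdiff(a,p).max(2)
# carrier corners before/after
for n,x,y in [('carTL',199,327),('carBL',196,428)]: print(n,onz(c,*T(x,y),.042))
for n,(x0,y0,x1,y1) in dict(pk=(284,205,322,240),spool=(248,132,282,168),tray=(305,135,342,170),bottle=(222,210,256,244),driver=(385,120,410,202)).items():
    s,r=cv2.phaseCorrelate(a[y0:y1,x0:x1].mean(2),p[y0:y1,x0:x1].mean(2));print(n,s,r,d[y0:y1,x0:x1].mean())
st()
"
```

```text
grip in [ 0.5563 -0.1607  0.0988]
grip out [ 0.5568 -0.1776  0.0975]
lever stem [ 0.5594 -0.1369  0.0987]
strap [ 0.5562 -0.0525  0.0758]
strap2 [ 0.5551 -0.009   0.0754]
carrier [ 0.5331 -0.0309  0.0415]
bench [ 0.5028 -0.201   0.0001]
plate [ 0.5004 -0.094   0.0126]
spindle [ 0.5571 -0.0203  0.083 ] gripend [ 0.5571 -0.1887  0.093 ] angle deg of line vs +y 0.0032754739195806786 dist spin-gripend 0.16843796814335893
TL [0.6419 0.1025 0.012 ]
TR [ 0.6396 -0.1363  0.012 ]
BL [0.4737 0.1042 0.012 ]
BR [ 0.4731 -0.1342  0.012 ]
carTL [0.5882 0.0803 0.042 ]
carBL [0.5283 0.0806 0.042 ]
pk (-0.5883035968527857, 0.014960394115732356) 0.8264187457530462 7.970676691729324
spool (0.03974929829385587, -0.0046088511284736455) 0.9615188562014255 5.455065359477124
tray (-0.06366571750756478, 0.008351274090820482) 0.9995591363958896 5.122779922779923
bottle (0.051336628951350605, 0.04388033439285266) 1.000704404689352 5.14878892733564
driver (0.6170960235989185, 0.21819053137576816) 0.7417447804370435 5.82
t 15.35 tcp [ 0.3811 -0.3887  0.2145] r,n -0.2893346376279646 -0.17276947881678162 ydir deg cw from +y 90.5332203062378 tiltfix deg [0.045 0.04  0.   ] F [-0.1057  0.2709  0.0424] j6 -0.8958053484830262
```

```bash
python3 -c "
from h import *
p,D=viewer.read_camera('top');a=cv2.imread('pics/top0.png')
# gold packages centroid
def cent(im):
    h=cv2.cvtColor(im,cv2.COLOR_BGR2HSV);m=cv2.inRange(h,(10,90,80),(30,255,255))
    o=[]
    for x0,x1 in((280,320),):
        ys,xs=np.nonzero(m[208:240,x0:x1]);o.append((xs.mean()+x0,ys.mean()+208,len(xs)))
    return o
print(cent(a),cent(p))
def tm(n,x0,y0,x1,y1):
    t=a[y0:y1,x0:x1];r=cv2.matchTemplate(p[y0-4:y1+4,x0-4:x1+4],t,cv2.TM_CCOEFF_NORMED)
    i=np.unravel_index(r.argmax(),r.shape);y,x=i
    f=lambda l,c,g:(l-g)/(2*(l-2*c+g))
    print(n,x-4+f(r[y,x-1],r[y,x],r[y,x+1]),y-4+f(r[y-1,x],r[y,x],r[y+1,x]),r.max())
tm('pk',281,208,319,240);tm('driver',388,122,408,203);tm('spool',248,132,282,168);tm('plateboltsTL',268,182,284,196)
tm('plateBR',265,250,285,268)
"
```

```text
[(np.float64(300.34), np.float64(223.93), 200)] [(np.float64(300.3152709359606), np.float64(223.86699507389162), 203)]
pk -0.000806872034445405 -0.03089217096567154 0.9987903
driver -0.0006979085737839341 -0.001124595757573843 0.9841927
spool -0.0037392873782664537 0.0013120598159730434 0.9979468
plateboltsTL -0.011573290452361107 -0.02154710702598095 0.9993025
plateBR -0.01164351124316454 0.013980546966195107 0.99918216
```

```bash
python3 -c "
from h import *
print(env.hand_in())"
```

```text
the job is handed in; nothing more can be done
None
```

The carrier is clamped and the job is handed in, at about 15.5 s of the 48 s allowed. With the gripper shut, I pushed the strap round with the outside of one finger. I stopped when it was against its stop pin, where the reaction built up to about 10 N. I backed off, then pushed the cam lever down along its arc with the fingertips to its end stop (33 N), and withdrew clear.

Last checks, with the robot touching nothing:
- **Lever:** its top face is level, at 97.5–98.8 mm against 98 mm expected.
- **Strap:** its top is at about 75.5 mm, so it has come down the 4 mm from 79 mm. Its line agrees with the workholder's +y axis to about 0.4°, which is within what one picture pixel can show.
- **Carrier:** it moved less than 0.05 pixel (about 0.1 mm) in the top view.
- **Bystanders:** the spool and screwdriver moved less than 0.01 pixel. The tray and bottle moved less than 0.1 pixel, by a coarser comparison.

A first comparison suggested the carrier and screwdriver had shifted by about 0.6 pixel. For the carrier the strap's end probably fell inside the compared area. A cleaner template match and the centre of the brass packages did not confirm either shift.

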